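# Brace a jar with a locking pin and unscrew its tight cap

## Robot

A 6-joint arm with a two-finger parallel gripper is mounted at the origin on the work surface. World frame = base frame: x ahead of the robot, y to its left, z up, the work surface at z = 0. Lengths are in m, angles in rad, forces in N, time in s.
With the tool pointing down it reaches from about 0.375 to 0.975 m from the base axis. Payload 3.8 kg.
Tool frame: the origin (TCP) lies between the finger pads; the fingertips stand 19 mm ahead of it and the grasp point (between the pads) is the TCP; z points along the fingers, y is the line along which they close (so a half turn about z gives the same grasp; the last joint's range is limited). The gripper opens to 85 mm and grips with 20 to 120 N. Pads are 22 mm wide; open, the fingers measure 114 mm over their backs; the gripper's body (76 mm by 85 mm) begins 54 mm behind the grasp point. The pads swing forward as they close: fully open they stand 13 mm farther back than shut.
Start: joints at [1.234, 0.264, 1.604, -0, 1.274, -0.037], TCP at [0.199, 0.645, 0.25] pointing down, gripper open.
Joint ranges: [-2.63, 2.63], [-0.94, 2.18], [0.31, 2.57], [-1.31, 4.45], [0, 2.66], [-2.55, 2.55]. Speed limits (rad/s): [2.57, 2.57, 3.14, 3.14, 3.14, 3.14].

## Interface

Orientations are given as [roll, pitch, yaw] about the fixed x, y, z axes, in that order (R = Rz(yaw) Ry(pitch) Rx(roll)).
In Python, from station import env, cams gives the robot as it stands.
- The arm moves only by the tool send_rows, never from a script. Its argument "series" is a list of rows, each a list of 6 numbers: the shift along the tool's x, y, z normalised to -1 to 1, where 1 is 200 mm, then the turn, a rotation vector about the tool's x, y, z normalised to -1 to 1, where 1 is pi rad. In form: [[tx, ty, tz, ax, ay, az], ...]. A call has 1 to 5 rows; each row shifts and turns the commanded pose from where the row before left it, along the tool's axes as they then stand; what a row does not reach is not made up. A row lasts 1/8 s, in which the tool goes at most 62.5 mm and 10.7 degrees, less where a joint would pass 70% of its speed; a pose out of reach is approached as far as the arm can. A call with a number of a shift or a turn outside -1 to 1 is refused whole. A call with a gripper value outside its range is refused whole. "jaw" is the gripper's target within -1 to 1 (shut at 1, half-way at 0, fully open at -1), set as the call begins (left out, the last holds). The fingers move at their own pace and stop on an object; "newtons" is the grip in N (left out, the last holds). Time passes only in rows, so rows that do not move let the fingers close. It gives the time, the measured TCP pose, the force, the opening and the grip force at its end, in the units of the state.
- env.get_obs(): the state, without advancing time (a new reading comes with each control period).
- cams.get_image(name): name is "scene" or "top" or "wrist"; returns the picture (400x640x3 uint8, red, green, blue); there is no depth.
- cams.camera_info(name): a dict with "camera_matrix" (3x3 intrinsics, pixels), "R" (3x3) and "t" (3): a world point X has camera coordinates R X + t; the wrist camera has in their place "tool_from_camera" (4x4, takes a point from camera to tool coordinates, whose origin is the TCP and whose axes are the flange's). Camera axes: x right, y down, z forward; pixel columns grow to the right and rows downward; lengths in m; the calibration is good to about 2 mm. A picture is of the moment at which its call begins: read the wrist's pose just before it. camera_info takes no time and is no camera call.
- env.finish_job(): hands the job in; it is judged then, once.
The state is a dict: "t": time; "joint_pos": joint angles; "dq": joint speeds; "joint_efforts": joint torques, N m; "tcp_pos": TCP position; "ee_rot": TCP orientation; "force": force on the tool from outside, world axes, zero at the start; "wrist_torque": the same for the moment, N m; "grip_width": finger opening in m; "finger_force": force on a finger pad.
Only numpy, scipy, OpenCV 4.12 (cv2) and the standard library are available. Lean on these libraries where they do the work, as an engineer would, in place of code of your own. Each camera call takes 0.05 s, during which the arm holds its last target. There are 200 camera calls.

## Task

The small glass jar turns freely on its filling stand, so first lock it: take the long steel locking pin out of the pocket tray (not either of the two short stubs) and drop it upright, fully down, between the prongs of the jar's forked arm into the hole below, and let it go. Then grip the jar's tight cap and turn it counter-clockwise until the threads let go, lift it straight off, and finish still holding it level and centred just above the jar's mouth, with a gap of about 2 cm. The jar must not spin round, and the stubs and the other things on the counter stay where they are.

Things in the scene. Friction and masses are not known exactly. Their poses are not given: they have to be found in the camera images.
- pin: Locking pin: plain round steel, 12 mm in diameter, 80 mm long, 60 g, chamfered foot, upright in one of the tray's three pockets (which one varies), 60 mm proud of the tray, top 86 mm above the counter; the stubs in the other pockets stand only 16 mm proud. Origin at the centre of its foot (lower end), z up along the pin.
- stub_round: Short steel stub, 12 mm in diameter and 36 mm long, upright in a tray pocket; not needed. Origin at the centre of its foot, z up.
- stub_headed: Short steel stub like the other but with a 22 mm wide head, 36 mm long in all, upright in a tray pocket; not needed. Origin at the centre of its foot, z up.
- fork (a point): Midpoint between the two prongs of the jar's forked arm, at the height of their tops, 34 mm above the counter, 80 mm from the axis along the jar's own -y; at the start straight above the pin hole. Prongs 8 mm high, gap 17 mm, reaching 95 mm from the axis. They are part of the steel turntable disc (100 mm wide). With the pin between them the jar can turn only about 0.04 rad either way.
- cap_top (a point): Centre of the cap's top. Thread: three lugs under three lugs of the neck, pushed up by a sprung seal; turning takes 0.15 to 0.3 N m and the cap does not rise meanwhile. It is free once its x axis is 38 degrees counter-clockwise of the jar's and meets a stop near 60 degrees (aim for 50); then it lifts straight off, the seal pushing it up 3 mm. Clockwise it soon meets a stop.
- tray: Grey plastic pocket tray, fixed, 176 x 56 x 26 mm; three round pockets 14.5 mm wide and 20 mm deep in a row along its x axis, 58 mm apart. Origin under its centre on the counter, z up.
- stand: Dark steel filling stand fixed to the counter: round base 110 mm wide, 24 mm high, with an outrigger block (46 mm wide, same height, reaching 98 mm from the axis) along its own -y, which has the pin hole. The jar on it turns about its upright axis. Origin on that axis on the counter; z up.
- pin_hole (a point): Centre of the pin hole's mouth on the outrigger's top, 80 mm from the jar's axis, 24 mm above the counter, seen between the prongs. The hole is 13.5 mm wide and 20 mm deep: its floor is 4 mm above the counter, and a fully seated pin's top stands at 84 mm.
- jar (a joint): Turn of jar and turntable about the upright axis relative to the stand, rad, counter-clockwise from above positive, near 0 at the start; almost free (0.02 N m).
- jar_mouth (a point): Centre of the jar's mouth (top of the glass neck) on the jar's axis, 106 mm above the counter; its x axis is the jar's, which is the stand's x when the joint reads 0. The glass body is 48 mm wide, from 34 to 88 mm above the counter, the neck 30 mm wide.
- cap: Screw cap: knurled aluminium, round, 52 mm wide, 24 mm high, hollow below, 60 g; screwed on, its underside is 92 and its top 116 mm above the counter. Origin at the centre of its underside (skirt's lower edge), z up. Its x axis is within 9 degrees of the jar's x axis at the start. Lifting its underside above the mouth takes 14 mm.
- carafe: Empty glass carafe, 116 mm wide and 135 mm high; origin at the centre of its underside; not to be disturbed.
- funnel: Stainless dosing funnel, 74 mm wide and 34 mm high; origin at the centre of its underside; not to be disturbed.
- cup_stack: Stack of yellow plastic cups, 69 mm wide and 112 mm high; origin at the centre of its underside; not to be disturbed.
- lid: Orange silicone lid with a small knob, 88 mm wide and 21 mm high; origin at the centre of its underside; not to be disturbed.
- tamper: Steel tamper standing on its base, 58 mm wide and 84 mm high; origin at the centre of its underside; not to be disturbed.
- spoon: Steel spoon lying on the counter, origin near its middle; not to be disturbed.
- grinder: Compact steel grinder with a toggle switch, about 180 x 150 x 360 mm, fixed at the robot's right; not needed. Origin under its centre.
Things that resemble listed ones, but are neither listed nor needed, are in the scene too. What is shaped like the cap but turquoise is not meant. Leave any red look-alike of the stand alone.

How it is judged:
On the way, in this order (a step that is already met when the one before it is completed fails the run):
1. the locking pin has been lifted out of its pocket (height (world z) of pin above 0.03 m), for 0.1 s.
2. the pin stands fully down in the stand's hole, let go (horizontal distance between pin and pin_hole below 0.005 m and height (world z) of pin below 0.012 m and angle between pin's own z axis and vertical below 0.15 rad and contact force between the fingers and pin below 0.05 N), for 0.2 s.
3. the cap has been turned counter-clockwise on the neck until its threads let go, the jar braced (all of step 2 and angle between the x axis of cap and the x axis of jar_mouth, either way round above 0.62 rad and z of cap in the frame of jar_mouth between -0.022 and -0.006 m), for 0.05 s.
At the end, for the whole second after the job is handed in: Pin upright (8 degrees), let go, fully down in the stand's hole (5 mm); cap held still by the fingers, level (11 degrees), centred over the jar within 15 mm, its underside 4 to 50 mm above the mouth, touching nothing of jar or stand; jar within 0.15 rad of 0 (all of step 2 and z of cap in the frame of jar_mouth between 0.004 and 0.05 m and horizontal distance between cap and jar_mouth below 0.015 m and angle between cap's own z axis and vertical below 0.2 rad and contact force between the fingers and cap above 1 N and contact force between cap and stand below 0.05 N and linear speed of cap below 0.03 m/s and value of joint jar between -0.15 and 0.15 rad); the arm keeps its last pose, push and grip.
It fails at once if the jar spins round (value of joint jar above 0.35 rad or value of joint jar below -0.35 rad).
It fails at once if a stub is taken out of its pocket or a bystander is shifted by more than 3 cm (distance of any of stub_round, stub_headed from where it was at the start of the episode above 0.02 m or distance of any of carafe, funnel, cup_stack, lid, tamper, spoon from where it was at the start of the episode above 0.03 m).
It also fails if it takes over 51 s, if anything falls off the work surface, if the arm or the gripper's body presses on something with over 40 N, if the wrist force passes 120 N, or if a joint passes its speed limit or range.

## Working session

There is one attempt and no reset: what is moved stays moved. The work goes in short steps, Python scripts to look and compute and a tool call to move; the robot and the scene stay as the last step left them, time stands still between calls to the robot, and variables do not carry over. Pictures are saved under pics/ and viewed, at most 11 in all, crops included, and the job is handed in when it is done.

Besides the shell and the picture viewer there is one more tool, called after "Call:" by a JSON object that holds its "fn" and its "kwargs". send_rows: Moves the arm, as the interface text tells. Its arguments: {"type":"object","properties":{"series":{"type":"array"},"jaw":{"type":"number"},"newtons":{"type":"number"}},"required":["series"]}

```bash
mkdir -p pics
cat > h.py <<'E'
import numpy as np, cv2
from station import env, cams
from scipy.spatial.transform import Rotation as Ro
def snap(name,f):
    im=cams.get_image(name); cv2.imwrite('pics/'+f,im[:,:,::-1]); return im
def ray(name,u,v,o=None):
    c=cams.camera_info(name);K=np.array(c['camera_matrix']);d=np.linalg.inv(K)@[u,v,1]
    if name=='wrist':
        o=o or env.get_obs();T=np.array(c['tool_from_camera']);R=Ro.from_euler('xyz',o['ee_rot']).as_matrix()
        return R@T[:3,3]+o['tcp_pos'],R@T[:3,:3]@d
    R=np.array(c['R']);return -R.T@np.array(c['t']),R.T@d
def onz(name,u,v,z,o=None):
    p,d=ray(name,u,v,o);return p+d*(z-p[2])/d[2]
def proj(name,X,o=None):
    c=cams.camera_info(name);K=np.array(c['camera_matrix']);X=np.array(X,float)
    if name=='wrist':
        o=o or env.get_obs();T=np.array(c['tool_from_camera']);R=Ro.from_euler('xyz',o['ee_rot']).as_matrix()
        y=R.T@(X-o['tcp_pos']);q=T[:3,:3].T@(y-T[:3,3])
    else: q=np.array(c['R'])@X+np.array(c['t'])
    q=K@q;return q[:2]/q[2]
def move(target,yaw=None,o=None):
    "tool-frame shift (units of 200mm) and yaw turn (units of pi) to reach target"
    o=o or env.get_obs();R=Ro.from_euler('xyz',o['ee_rot'])
    if yaw is None: Rt=R
    else: Rt=Ro.from_euler('xyz',[np.pi,0,yaw])
    print('shift',np.round(R.inv().apply(np.array(target)-o['tcp_pos'])/.2,4),'rot',np.round((R.inv()*Rt).as_rotvec()/np.pi,4))
E
python3 - <<'E'
from h import *
o=env.get_obs();print(o)
snap('top','top1.png');snap('scene','scene1.png')
c=cams.camera_info('top');print(c);print(cams.camera_info('wrist'))
E
```

```text
{'t': 0.0, 'joint_pos': array([ 1.23409106e+00,  2.64777545e-01,  1.60536884e+00, -5.36864504e-06,
        1.27369120e+00, -3.68861126e-02]), 'dq': array([-0.00165916,  0.00029448,  0.00125527, -0.00146313,  0.00053213,
        0.00178302]), 'joint_efforts': array([-1.28837371e-03, -5.15119600e+01, -3.67314398e+01, -4.69263796e-04,
        1.31767098e-02, -3.57727254e-05]), 'tcp_pos': array([0.19912809, 0.64424468, 0.24894832]), 'ee_rot': array([-3.13934906e+00, -7.76614828e-05,  2.84177499e+00]), 'force': array([ 0.15966255,  0.43306415, -0.20375974]), 'wrist_torque': array([ 0.04335399, -0.01834381,  0.05952929]), 'finger_force': 0.0, 'grip_width': 0.08513496043957261}
{'camera_matrix': array([[370.96232423,   0.        , 323.21083211],
       [  0.        , 370.96232423, 196.89278754],
       [  0.        ,   0.        ,   1.        ]]), 'R': array([[ 1.21214583e-03, -9.99948700e-01, -1.00562792e-02],
       [-9.93523357e-01, -6.16229189e-05, -1.13628054e-01],
       [ 1.13621605e-01,  1.01288821e-02, -9.93472464e-01]]), 't': array([-0.13286798,  0.57346787,  1.20774852])}
{'camera_matrix': array([[275.92744006,   0.        , 318.05915854],
       [  0.        , 275.92744006, 200.88778672],
       [  0.        ,   0.        ,   1.        ]]), 'tool_from_camera': array([[ 6.59290542e-04, -9.47100417e-01, -3.20936700e-01,
         8.12700222e-02],
       [ 9.99999778e-01,  5.92074986e-04,  3.07026057e-04,
         9.91300476e-05],
       [-1.00765914e-04, -3.20936831e-01,  9.47100597e-01,
        -1.23724135e-01],
       [ 0.00000000e+00,  0.00000000e+00,  0.00000000e+00,
         1.00000000e+00]])}
```

View pics/top1.png

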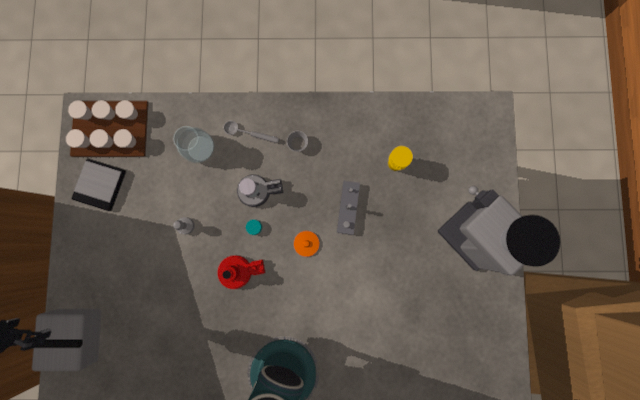

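View pics/scene1.png

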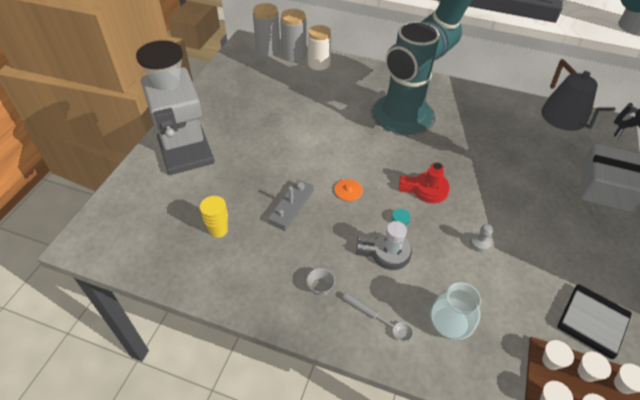

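The top view shows the stand at about (253,190) with its fork pointing right at (275,187), and the tray at (350,208). The middle pin at (350,208) casts the long shadow. The red look-alike is at (235,271). Next I zoom in on both.

Run:
```python
import cv2,numpy as np
a=cv2.imread('pics/top1.png')[160:250,225:385];b=cv2.imread('pics/scene1.png')[165:275,255:425]
a=cv2.resize(a,(800,450),interpolation=cv2.INTER_CUBIC)[:, :]
b=cv2.resize(b,None,fx=4.7,fy=4.7,interpolation=cv2.INTER_CUBIC)
cv2.imwrite('pics/c1.png',a);cv2.imwrite('pics/c2.png',b);print(b.shape)
```

```text
(517, 799, 3)
```

View pics/c1.png

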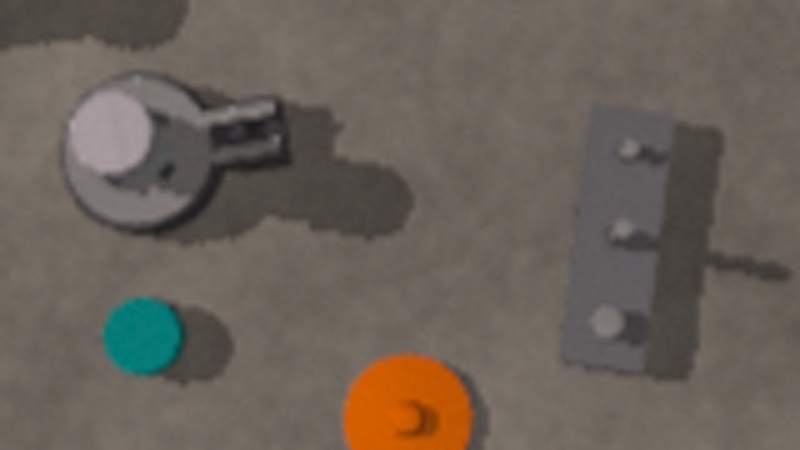

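View pics/c2.png

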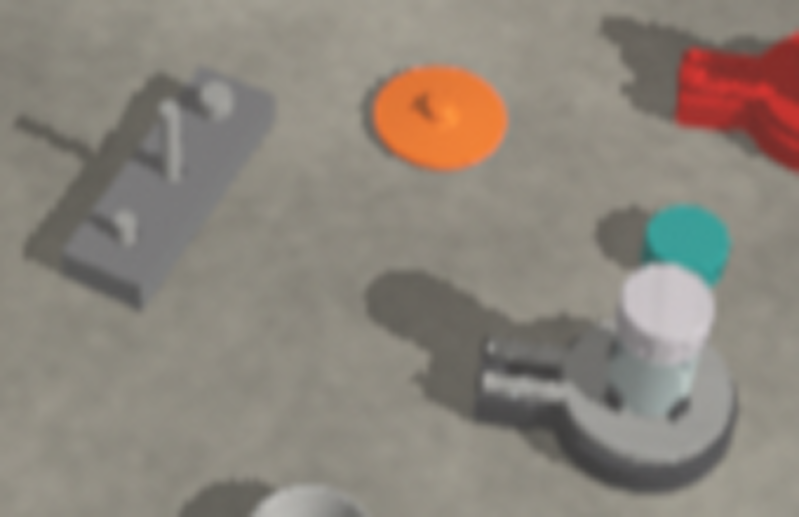

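The crops show the tall pin in the middle pocket. Its top is at about (348.4,206) in the top view and (290.7,187.3) in the scene view. The cap's top is at about (247,186.6) in the top view and (397,228) in the scene view.

Run:
```python
from h import *
for n,t,s,z in [('pin',(348.4,206),(290.7,187.3),.086),('cap',(247,186.6),(397.1,227.8),.116)]:
    print(n,onz('top',*t,z),onz('scene',*s,z))
P=lambda x,y:(225+x/5,160+y/5)
print('prong ends',onz('top',*P(275,100),.034),onz('top',*P(280,152),.034))
print('outrigger end',onz('top',*P(290,160),.024))
print('turntable c',onz('top',*P(140,148),.03))
for q in [(595,104),(680,108),(645,374),(560,362)]: print('tray',onz('top',*P(*q),.026))
print('scene fork end',onz('scene',255+485/4.7,165+365/4.7,.034))
```

```text
pin [ 0.5381935  -0.21330428  0.086     ] [ 0.54106576 -0.21558185  0.086     ]
cap [0.59636551 0.10527888 0.116     ] [0.59775738 0.1070463  0.116     ]
prong ends [0.63041432 0.01266107 0.034     ] [0.5951915  0.00880024 0.034     ]
outrigger end [0.59107002 0.00322111 0.024     ]
turntable c [0.59844325 0.1035747  0.03      ]
tray [ 0.6288829  -0.20250309  0.026     ]
tray [ 0.62613329 -0.25976247  0.026     ]
tray [ 0.44769684 -0.2347204   0.026     ]
tray [ 0.45556446 -0.17837677  0.026     ]
scene fork end [0.62186886 0.01525081 0.034     ]
```

Run:
```python
from h import *
move([.55,.06,.25],np.radians(172))
```

```text
shift [-2.5389e+00 -2.2730e+00 -2.0000e-04] rot [-0.0007 -0.0001 -0.051 ]
```

Call:
{"fn": "send_rows", "kwargs": {"series": [[-0.2115, -0.1895, 0, 0, 0, 0], [-0.2115, -0.1895, 0, 0, 0, 0], [-0.2115, -0.1895, 0, 0, 0, 0], [-0.2115, -0.1895, 0, 0, 0, 0], [-0.2115, -0.1895, 0, 0, 0, 0]]}}

```text
t: 0.72
tcp_pos: [0.3459, 0.3996, 0.2498]
ee_rot: [-3.141, -0.0, 2.842]
force: [0.1, 0.2, -0.3]
grip_width: 0.085
finger_force: 0.0
```

Call:
{"fn": "send_rows", "kwargs": {"series": [[-0.2115, -0.1895, 0, 0, 0, 0], [-0.2115, -0.1895, 0, 0, 0, 0], [-0.2115, -0.1895, 0, 0, 0, 0], [-0.2115, -0.1895, 0, 0, 0, 0], [-0.2115, -0.1895, 0, 0, 0, 0]]}}

```text
t: 1.35
tcp_pos: [0.492, 0.1561, 0.25]
ee_rot: [-3.142, -0.0, 2.842]
force: [1.4, 0.7, -0.0]
grip_width: 0.0857
finger_force: 0.0
```

Call:
{"fn": "send_rows", "kwargs": {"series": [[-0.2115, -0.1895, 0, 0, 0, 0], [-0.2115, -0.1895, 0, 0, 0, 0], [0, 0, 0, 0, 0, -0.051], [0, 0, 0, 0, 0, 0], [0, 0, 0, 0, 0, 0]]}}

```text
t: 1.98
tcp_pos: [0.5495, 0.0609, 0.2499]
ee_rot: [-3.142, -0.001, 3.0]
force: [-0.0, 0.4, -0.6]
grip_width: 0.0855
finger_force: 0.0
```

Run:
```python
from h import *
o=env.get_obs();print(o['t'],o['tcp_pos'],o['ee_rot'],o['joint_pos'])
im=snap('wrist','w1.png')
np.save('o1.npy',o,allow_pickle=True)
for n,X in [('hole',[.6105,.026,.024]),('cap',[.597,.106,.116]),('axis',[.5975,.105,.034])]: print(n,proj('wrist',X,o))
move([.54,-.2145,.13],np.radians(172),o)
```

```text
1.975 [0.54951601 0.06087758 0.24993924] [-3.14157358e+00 -7.16595420e-04  3.00012475e+00] [ 6.52053753e-02  3.39417880e-02  1.86698221e+00  1.35679607e-04
  1.24137392e+00 -1.36416699e+00]
hole [299.14352697 220.39532105]
cap [368.12615102 232.9514006 ]
axis [356.62632964 206.42529467]
shift [-0.1475 -1.3698  0.5996] rot [-0.     -0.0002 -0.0006]
```

View pics/w1.png

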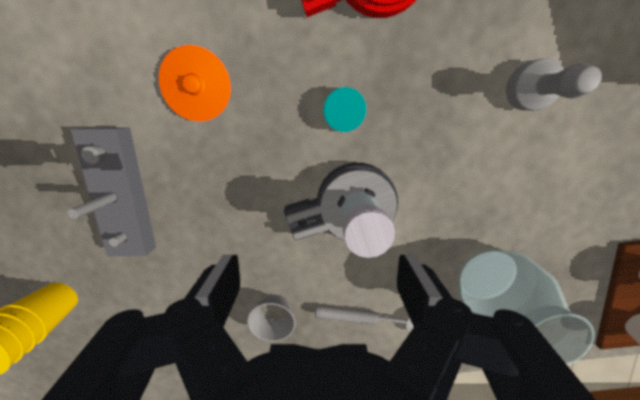

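The wrist view shows the tray on the left, with the pin's top at about (73,213), the cap's top at (369,232) and the fork at (287–320,205–235). I zoom in on the fork and the cap.

Run:
```python
from h import *
im=cv2.imread('pics/w1.png')[155:265,275:410]
cv2.imwrite('pics/w1c.png',cv2.resize(im,None,fx=5.4,fy=5.4,interpolation=cv2.INTER_CUBIC))
```

```text
(no output)
```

View pics/w1c.png

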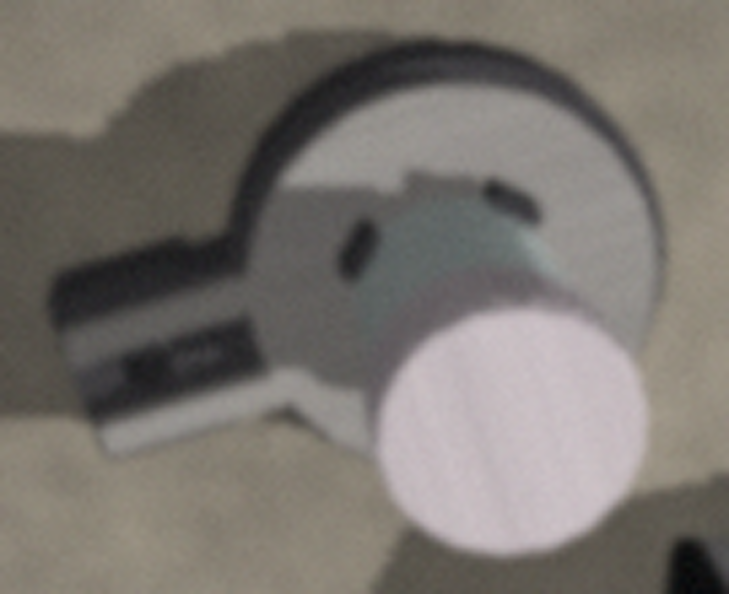

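Call:
{"fn": "send_rows", "kwargs": {"series": [[-0.025, -0.228, 0, 0, 0, 0], [-0.025, -0.228, 0, 0, 0, 0], [-0.025, -0.228, 0, 0, 0, 0], [-0.025, -0.228, 0, 0, 0, 0], [-0.025, -0.228, 0, 0, 0, 0]]}}

```text
t: 2.65
tcp_pos: [0.5429, -0.1692, 0.2505]
ee_rot: [3.142, 0.001, 3.002]
force: [0.3, -0.1, -1.2]
grip_width: 0.0854
finger_force: 0.0
```

Call:
{"fn": "send_rows", "kwargs": {"series": [[-0.0225, -0.23, 0, 0, 0, 0], [0, 0, 0.1, 0, 0, 0], [0, 0, 0.15, 0, 0, 0], [0, 0, 0, 0, 0, 0]]}}

```text
t: 3.15
tcp_pos: [0.5388, -0.2125, 0.1966]
ee_rot: [3.139, -0.007, 3.003]
force: [-1.0, -0.9, -0.4]
grip_width: 0.0854
finger_force: 0.0
```

Run:
```python
from h import *
o=env.get_obs();print(o['t'],o['tcp_pos'],o['ee_rot'],o['joint_pos'])
im=snap('wrist','w2.png')
print(proj('wrist',[.54,-.2145,.086],o))
```

```text
3.15 [ 0.53875231 -0.21246829  0.19655988] [ 3.13912571 -0.00703018  3.00260009] [-4.18896437e-01  1.28481741e-01  1.86653383e+00  4.68913612e-04
  1.15401522e+00 -1.85088295e+00]
[315.76005928 205.27630653]
```

View pics/w2.png

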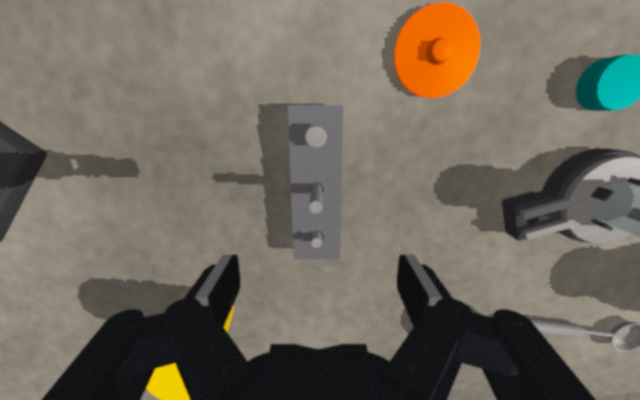

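The pin's top is at (316,206), within a pixel of the prediction, and the tray axes line up with the gripper. In the crop the hole is at about (150,365), which is (302.8,222.6) in the full image.

Run:
```python
from h import *
o=env.get_obs(); print(onz('wrist',316,206,.086,o)); move([.540,-.2143,.066],np.radians(172),o)
o1=np.load('o1.npy',allow_pickle=True).item()
f=lambda x,y:(275+x/5.4,155+y/5.4)
h=onz('wrist',*f(150,365),.024,o1);c=onz('wrist',*f(513,430),.116,o1)
# fork: prong top end corners
e1=onz('wrist',*f(68,335),.034,o1);e2=onz('wrist',*f(112,455),.034,o1)
print(h,c,e1,e2,'d',np.linalg.norm(h[:2]-c[:2]),np.linalg.norm((e1+e2)[:2]/2-c[:2]))
```

```text
[ 0.54301578 -0.21524426  0.086     ]
shift [-0.0033 -0.0071  0.6627] rot [ 0.0005 -0.0012  0.0003]
[0.61442486 0.03041291 0.024     ] [0.59916411 0.10774886 0.116     ] [0.59955604 0.01293519 0.034     ] [0.63326761 0.01821465 0.034     ] d 0.07882727448062983 0.09377376555831886
```

Call:
{"fn": "send_rows", "kwargs": {"series": [[-0.009, -0.007, 0.2, 0, 0, 0], [0, 0, 0.2, 0, 0, 0], [0, 0, 0.16, 0, 0, 0], [0, 0, 0.1, 0, 0, 0], [0, 0, 0, 0, 0, 0]]}}

```text
t: 3.82
tcp_pos: [0.5422, -0.2158, 0.0675]
ee_rot: [3.141, -0.002, 3.003]
force: [0.2, 0.4, -0.1]
grip_width: 0.0853
finger_force: 0.0
```

Call:
{"fn": "send_rows", "kwargs": {"series": [[0, 0, 0, 0, 0, 0], [0, 0, 0, 0, 0, 0], [0, 0, 0, 0, 0, 0], [0, 0, 0, 0, 0, 0], [0, 0, 0, 0, 0, 0]], "jaw": 1, "newtons": 30}}

```text
t: 4.45
tcp_pos: [0.543, -0.2167, 0.0688]
ee_rot: [-3.141, 0.001, 3.002]
force: [-0.9, 0.4, 2.5]
grip_width: 0.011
finger_force: 29.2
```

Call:
{"fn": "send_rows", "kwargs": {"series": [[0, 0, 0, 0, 0, 0], [0, 0, 0, 0, 0, 0], [0, 0, 0, 0, 0, 0]]}}

```text
t: 4.82
tcp_pos: [0.5431, -0.2168, 0.0688]
ee_rot: [-3.141, 0.001, 3.002]
force: [-0.3, 1.0, 5.2]
grip_width: 0.011
finger_force: 29.3
```

Call:
{"fn": "send_rows", "kwargs": {"series": [[0, 0, -0.05, 0, 0, 0], [0, 0, -0.1, 0, 0, 0], [0, 0, -0.15, 0, 0, 0], [0, 0, -0.15, 0, 0, 0], [0, 0, 0, 0, 0, 0]]}}

```text
t: 5.45
tcp_pos: [0.5448, -0.2178, 0.1626]
ee_rot: [-3.139, 0.007, 3.002]
force: [0.9, -0.2, -0.3]
grip_width: 0.0115
finger_force: 29.4
```

Run:
```python
from h import *
move([.6138,.028,.155],None)
```

```text
shift [-0.1705  1.265   0.0363] rot [0. 0. 0.]
```

Call:
{"fn": "send_rows", "kwargs": {"series": [[-0.034, 0.253, 0, 0, 0, 0], [-0.034, 0.253, 0, 0, 0, 0], [-0.034, 0.253, 0, 0, 0, 0], [-0.034, 0.253, 0, 0, 0, 0], [-0.034, 0.253, 0.036, 0, 0, 0]]}}

```text
t: 6.08
tcp_pos: [0.6115, 0.0306, 0.1508]
ee_rot: [-3.141, -0.0, 3.002]
force: [0.8, 0.3, -0.9]
grip_width: 0.0114
finger_force: 29.5
```

Call:
{"fn": "send_rows", "kwargs": {"series": [[0, 0, 0, 0, 0, 0.058], [0, 0, 0, 0, 0, 0.058], [0, 0, 0, 0, 0, 0.058], [0, 0, 0, 0, 0, 0.058], [0, 0, 0, 0, 0, 0.058]]}}

```text
t: 6.7
tcp_pos: [0.6105, 0.0291, 0.1499]
ee_rot: [-3.139, -0.001, 2.085]
force: [0.3, -0.2, -0.4]
grip_width: 0.0113
finger_force: 29.6
```

Call:
{"fn": "send_rows", "kwargs": {"series": [[0, 0, 0, 0, 0, 0.058], [0, 0, 0, 0, 0, 0.058], [0, 0, 0, 0, 0, 0], [0, 0, 0, 0, 0, 0]]}}

```text
t: 7.2
tcp_pos: [0.611, 0.0291, 0.1505]
ee_rot: [-3.14, -0.0, 1.73]
force: [0.3, 0.8, 0.5]
grip_width: 0.0111
finger_force: 29.6
```

Run:
```python
from h import *
o=env.get_obs();print(o['t'],o['tcp_pos'],o['ee_rot'],o['joint_pos'])
im=snap('wrist','w3.png');np.save('o3.npy',o,allow_pickle=True)
print(proj('wrist',[.6138,.028,.024],o),proj('wrist',[.598,.1065,.116],o),proj('wrist',o['tcp_pos']-[0,0,.0625],o))
```

```text
7.2 [0.61100495 0.02912547 0.15046576] [-3.14033742e+00 -9.37531977e-05  1.72951667e+00] [ 6.96674078e-03  2.26135981e-01  1.84248445e+00 -1.10416767e-04
  1.07422721e+00 -1.51700998e-01]
[319.53484651 199.84079184] [314.81979113 114.39803815] [316.42604153 225.41340958]
```

View pics/w3.png

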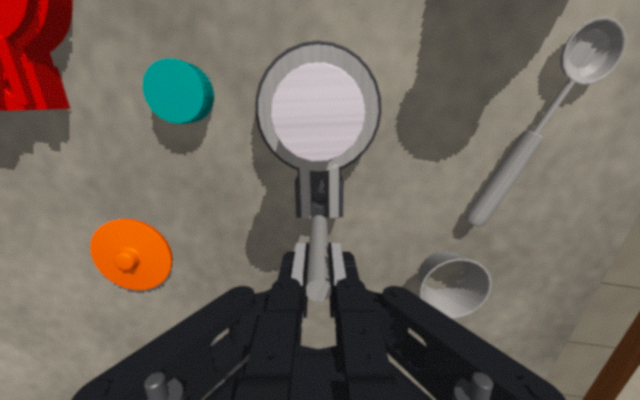

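The wrist view shows the cap centred near (318,112), the fork at columns 298–342 ending near row 217, and the pin's foot at about (318,218), well aligned with the fork. I measure these more precisely.

Run:
```python
from h import *
o=np.load('o3.npy',allow_pickle=True).item()
im=cv2.imread('pics/w3.png')
m=((im.min(2)>165)).astype(np.uint8)
cs=[c for c in cv2.findContours(m,0,1)[0] if cv2.contourArea(c)>3000]
for c in cs:
    e=cv2.fitEllipse(c);print(e,onz('wrist',*e[0],.116,o))
g=cv2.cvtColor(im,6)
for r in (175,185,195,205,212,218,226):print(r,g[r,288:352].tolist())
print([int(v) for v in g[165:225,304]]);print([int(v) for v in g[165:225,319]])
```

```text
((317.7470703125, 110.59217071533203), (92.40010070800781, 97.26783752441406), 178.902099609375) [0.59926812 0.10870872 0.116     ]
175 [87, 87, 84, 84, 85, 86, 85, 81, 74, 60, 53, 58, 76, 86, 92, 92, 93, 88, 91, 88, 86, 69, 51, 42, 44, 41, 42, 37, 41, 41, 40, 42, 35, 36, 41, 37, 40, 43, 40, 48, 75, 109, 134, 146, 146, 148, 145, 144, 142, 138, 118, 84, 62, 64, 72, 73, 72, 77, 80, 77, 78, 81, 99, 113]
185 [83, 84, 85, 87, 86, 81, 66, 50, 41, 36, 42, 48, 69, 83, 91, 93, 91, 88, 91, 89, 87, 76, 58, 46, 37, 42, 33, 36, 38, 39, 42, 51, 60, 65, 68, 60, 53, 41, 40, 48, 70, 107, 133, 144, 145, 143, 146, 143, 144, 136, 116, 88, 68, 62, 70, 90, 105, 120, 120, 123, 124, 124, 127, 126]
195 [86, 88, 86, 85, 88, 80, 72, 54, 42, 40, 41, 50, 67, 79, 87, 88, 92, 94, 90, 88, 90, 81, 67, 51, 39, 35, 36, 39, 36, 39, 39, 37, 41, 38, 39, 41, 36, 40, 34, 42, 66, 108, 129, 140, 143, 146, 146, 143, 143, 136, 114, 81, 66, 64, 71, 95, 119, 122, 125, 124, 126, 122, 126, 126]
205 [86, 86, 86, 84, 83, 80, 78, 64, 48, 40, 40, 40, 51, 70, 87, 90, 92, 91, 90, 92, 87, 86, 75, 64, 64, 65, 64, 69, 68, 63, 63, 61, 53, 5
[... 796 characters left out ...]
76, 78, 76, 83, 93, 100, 110, 116, 128, 132, 138, 138, 144, 143, 141, 135, 135, 127, 111, 96, 81, 79, 76, 80, 87, 103, 119, 126, 123, 126, 128, 126, 130, 130, 128, 127, 127, 125, 126, 120, 123, 119, 121, 120]
[87, 90, 90, 90, 93, 92, 93, 89, 93, 93, 93, 92, 93, 94, 92, 92, 92, 90, 89, 93, 91, 90, 93, 91, 93, 94, 94, 95, 92, 92, 92, 91, 93, 93, 89, 91, 89, 92, 92, 88, 92, 90, 89, 92, 91, 91, 89, 91, 91, 92, 91, 89, 89, 82, 80, 79, 78, 79, 77, 77]
[90, 92, 90, 89, 91, 81, 64, 49, 39, 39, 42, 42, 38, 38, 37, 39, 42, 46, 44, 49, 51, 54, 57, 54, 57, 59, 54, 51, 39, 40, 37, 35, 36, 35, 38, 32, 27, 31, 42, 49, 61, 67, 69, 65, 61, 61, 63, 60, 63, 77, 108, 132, 135, 139, 139, 139, 140, 138, 138, 138]
```

Run:
```python
from h import *
o=np.load('o3.npy',allow_pickle=True).item()
W=lambda u,v,z:onz('wrist',u,v,z,o)[:2].round(4)
foot=W(319.7,222.5,o['tcp_pos'][2]-.0625);hole=W(319.2,198.3,.024);e=W(319.3,217.5,.034);cap=W(317.75,110.6,.116)
a=W(319.5,205,.034);tail=W(319.5,175,.034)
print('foot',foot,'hole',hole,'end',e,'cap',cap,'prong',a,tail)
d=(e-cap)/np.linalg.norm(e-cap);h2=cap+d*.08
print('end dist',np.linalg.norm(e-cap),'hole d',np.linalg.norm(hole-cap),'hole2',h2,'ang',np.degrees(np.arctan2(d[1],d[0])))
for h in (hole,h2):
  dx=h-foot; move([o['tcp_pos'][0]+dx[0],o['tcp_pos'][1]+dx[1],.12],None)
```

```text
foot [0.613  0.0318] hole [0.6132 0.0295] end [0.6158 0.014 ] cap [0.5993 0.1087] prong [0.614  0.0263] [0.6094 0.0543]
end dist 0.09612668724136914 hole d 0.08041050926340411 hole2 [0.61303188 0.02988734] ang -80.11632083894035
shift [-0.0115 -0.0013  0.1531] rot [0. 0. 0.]
shift [-0.0094 -0.0019  0.1531] rot [0. 0. 0.]
```

Call:
{"fn": "send_rows", "kwargs": {"series": [[-0.0105, -0.0015, 0.08, 0, 0, 0], [0, 0, 0.08, 0, 0, 0], [0, 0, 0.08, 0, 0, 0], [0, 0, 0, 0, 0, 0], [0, 0, 0, 0, 0, 0]]}}

```text
t: 7.88
tcp_pos: [0.6116, 0.0271, 0.1029]
ee_rot: [-3.141, -0.0, 1.727]
force: [-0.2, -1.0, -0.4]
grip_width: 0.0112
finger_force: 29.6
```

Run:
```python
from h import *
o=env.get_obs();print(o['t'],o['tcp_pos'],o['ee_rot'])
im=snap('wrist','w4.png')
print(proj('wrist',[.6132,.0297,.024],o),proj('wrist',o['tcp_pos']-[0,0,.0625],o))
cv2.imwrite('pics/w4c.png',cv2.resize(im[150:260,250:390,::-1],None,fx=5,fy=5,interpolation=cv2.INTER_CUBIC))
```

```text
7.875 [0.61164333 0.02709426 0.10290778] [-3.14137614e+00 -2.68722198e-05  1.72666954e+00]
[318.90728778 214.27245542] [316.33583016 225.4130285 ]
```

View pics/w4c.png

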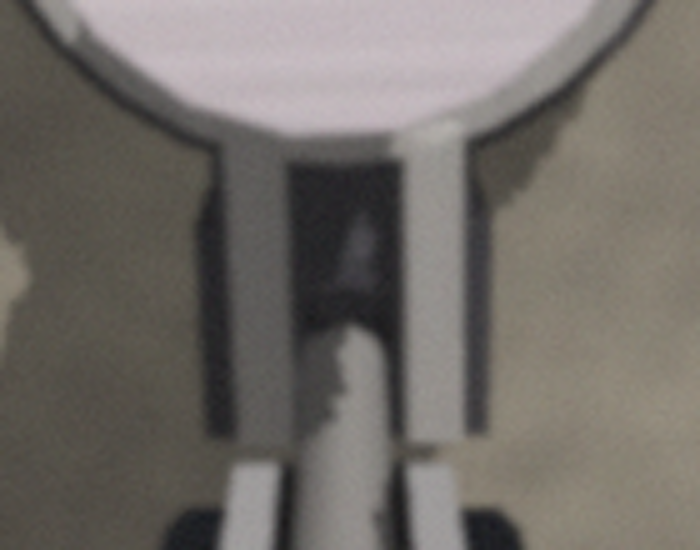

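The crop shows the foot between the prongs at columns 300–388, midpoint 344, against a prong midpoint of 349. The foot's edge is at row 325 and the hole's far rim at about row 293.

Run:
```python
from h import *
o=env.get_obs()
R=Ro.from_euler('xyz',o['ee_rot'])
T=lambda u,v,z:(R.inv().apply(onz('wrist',250+u/5,150+v/5,z,o)-o['tcp_pos'])*1000).round(1)
print('foot edge',T(344,325,.0404),'hole rim',T(349,293,.024),'prong end',T(350,440,.034),'prong mid at foot row',T(349,330,.034), 'left/right',T(293,330,.034),T(405,330,.034),'pin lr',T(300,400,.05),T(388,400,.05))
```

```text
foot edge [ 8.   1.8 63.1] hole rim [ 6.9  2.7 79.5] prong end [-13.7   2.8  69.5] prong mid at foot row [ 4.6  2.6 69.5] left/right [ 4.6 -5.8 69.5] [ 4.6 11.  69.5] pin lr [ 0.5 -4.4 53.5] [ 0.5  8.  53.5]
```

Call:
{"fn": "send_rows", "kwargs": {"series": [[-0.0055, 0.004, 0, 0, 0, 0], [0, 0, 0.04, 0, 0, 0], [0, 0, 0.03, 0, 0, 0], [0, 0, 0.02, 0, 0, 0], [0, 0, 0, 0, 0, 0]]}}

```text
t: 8.55
tcp_pos: [0.612, 0.026, 0.0843]
ee_rot: [-3.14, -0.0, 1.727]
force: [-0.5, -0.3, 0.4]
grip_width: 0.0111
finger_force: 29.6
```

Call:
{"fn": "send_rows", "kwargs": {"series": [[0, 0, 0.015, 0, 0, 0], [0, 0, 0.015, 0, 0, 0], [0, 0, 0, 0, 0, 0]]}}

```text
t: 8.93
tcp_pos: [0.6124, 0.026, 0.0788]
ee_rot: [-3.141, 0.0, 1.727]
force: [-0.4, -0.9, -2.2]
grip_width: 0.011
finger_force: 29.6
```

Call:
{"fn": "send_rows", "kwargs": {"series": [[0, 0, 0.015, 0, 0, 0], [0, 0, 0.015, 0, 0, 0], [0, 0, 0.01, 0, 0, 0], [0, 0, 0, 0, 0, 0], [0, 0, 0, 0, 0, 0]]}}

```text
t: 9.55
tcp_pos: [0.6124, 0.0261, 0.0708]
ee_rot: [-3.141, 0.0, 1.727]
force: [-0.9, -1.4, -1.8]
grip_width: 0.0116
finger_force: 29.6
```

Call:
{"fn": "send_rows", "kwargs": {"series": [[0, 0, 0.01, 0, 0, 0], [0, 0, 0.005, 0, 0, 0], [0, 0, 0, 0, 0, 0], [0, 0, 0, 0, 0, 0]]}}

```text
t: 10.05
tcp_pos: [0.6126, 0.0261, 0.0681]
ee_rot: [3.142, 0.0, 1.727]
force: [-0.3, -1.1, 1.2]
grip_width: 0.0112
finger_force: 29.6
```

Call:
{"fn": "send_rows", "kwargs": {"series": [[0, 0, 0, 0, 0, 0], [0, 0, 0, 0, 0, 0], [0, 0, 0, 0, 0, 0], [0, 0, 0, 0, 0, 0], [0, 0, 0, 0, 0, 0]], "jaw": -1}}

```text
t: 10.68
tcp_pos: [0.6125, 0.0262, 0.0681]
ee_rot: [3.142, -0.0, 1.727]
force: [-0.4, -0.9, -0.1]
grip_width: 0.0854
finger_force: 0.0
```

Call:
{"fn": "send_rows", "kwargs": {"series": [[0, 0, -0.1, 0, 0, 0], [0, 0, -0.25, 0, 0, 0], [0, 0, -0.25, 0, 0, 0], [0, 0, 0, 0, 0, 0], [0, 0, 0, 0, 0, 0]]}}

```text
t: 11.3
tcp_pos: [0.6127, 0.0261, 0.1893]
ee_rot: [3.14, 0.0, 1.727]
force: [-0.5, 0.7, -0.2]
grip_width: 0.0852
finger_force: 0.0
```

Run:
```python
from h import *
o=env.get_obs();print(o['t'],o['tcp_pos'],o['ee_rot'])
im=snap('wrist','w5.png');np.save('o5.npy',o,allow_pickle=True)
print('pin top',proj('wrist',[.6132,.0297,.084],o),proj('wrist',[.6132,.0297,.092],o),proj('wrist',[.5993,.1087,.116],o))
m=((im.min(2)>165)).astype(np.uint8)
for c in cv2.findContours(m,0,1)[0]:
  if cv2.contourArea(c)>2000:
    e=cv2.fitEllipse(c);print(e,onz('wrist',*e[0],.116,o))
```

```text
11.3 [0.61272442 0.02609664 0.18930576] [3.14000990e+00 2.55095033e-04 1.72650238e+00]
pin top [317.54737295 201.9929302 ] [317.55324355 205.04662588] [315.38920478 104.89422993]
((315.41754150390625, 105.1314926147461), (74.3340835571289, 78.69879913330078), 179.2539825439453) [0.59934196 0.10855359 0.116     ]
```

View pics/w5.png

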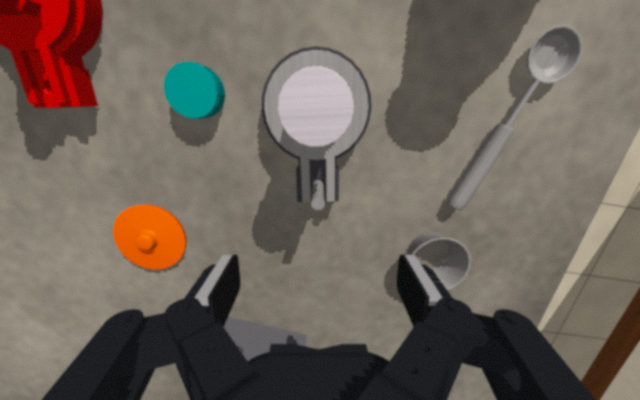

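The pin stands upright between the prongs with its top at about (317,200), and the cap is centred at (315.4,105).

Run:
```python
from h import *
move([.5988,.1049,.107],None)
g=cv2.GaussianBlur(cv2.cvtColor(cv2.imread('pics/w3.png'),6).astype(np.float32),(0,0),1)[88:133,290:345]
gx=cv2.Sobel(g,5,1,0);gy=cv2.Sobel(g,5,0,1)
a=.5*np.arctan2(2*(gx*gy).mean(),(gx*gx-gy*gy).mean());print('gradient angle deg',np.degrees(a),(gx**2).mean(),(gy**2).mean())
p,q=[onz('wrist',317.7+s*20*np.sin(a),110.6-s*20*np.cos(a),.116,np.load('o3.npy',allow_pickle=True).item()) for s in (-1,1)]
d=q-p;print('line dir world',np.degrees(np.arctan2(d[1],d[0])))
```

```text
shift [ 0.3992 -0.003   0.4041] rot [0. 0. 0.]
gradient angle deg 88.53802 2.3591695 48.492985
line dir world 10.521692876055846
```

Call:
{"fn": "send_rows", "kwargs": {"series": [[0.2, -0.0015, 0, 0, 0, 0], [0.199, -0.0015, 0, 0, 0, 0], [0, 0, 0.15, 0, 0, 0], [0, 0, 0.15, 0, 0, 0], [0, 0, 0.104, 0, 0, 0]]}}

```text
t: 11.98
tcp_pos: [0.5973, 0.1048, 0.1038]
ee_rot: [-3.136, -0.0, 1.727]
force: [0.1, -0.3, 0.3]
grip_width: 0.0855
finger_force: 0.0
```

Call:
{"fn": "send_rows", "kwargs": {"series": [[0, 0, 0, 0, 0, 0], [0, 0, 0, 0, 0, 0], [0, 0, 0, 0, 0, 0], [0, 0, 0, 0, 0, 0], [0, 0, 0, 0, 0, 0]], "jaw": 1, "newtons": 60}}

```text
t: 12.6
tcp_pos: [0.5988, 0.1046, 0.1082]
ee_rot: [-3.14, 0.0, 1.726]
force: [-4.8, -0.9, 2.4]
grip_width: 0.0502
finger_force: 63.9
```

Call:
{"fn": "send_rows", "kwargs": {"series": [[0, 0, 0, 0, 0, 0], [0, 0, 0, 0, 0, 0]]}}

```text
t: 12.85
tcp_pos: [0.5988, 0.1046, 0.1082]
ee_rot: [-3.14, 0.0, 1.726]
force: [-4.6, -1.0, 2.3]
grip_width: 0.0503
finger_force: 63.9
```

Call:
{"fn": "send_rows", "kwargs": {"series": [[0, 0, 0, 0, 0, -0.03], [0, 0, 0, 0, 0, -0.03], [0, 0, 0, 0, 0, -0.03], [0, 0, 0, 0, 0, -0.03], [0, 0, 0, 0, 0, -0.03]]}}

```text
t: 13.48
tcp_pos: [0.6004, 0.1053, 0.1085]
ee_rot: [3.139, 0.0, 2.199]
force: [-1.4, 1.6, -0.6]
grip_width: 0.0502
finger_force: 63.7
```

Run:
```python
from h import *
o=env.get_obs();print(o['wrist_torque'],o['ee_rot'])
```

```text
[ 0.17445464  0.21667019 -0.35223026] [3.13903740e+00 3.13051832e-04 2.19948228e+00]
```

Call:
{"fn": "send_rows", "kwargs": {"series": [[0, 0, 0, 0, 0, -0.03], [0, 0, 0, 0, 0, -0.03], [0, 0, 0, 0, 0, -0.03], [0, 0, 0, 0, 0, -0.03], [0, 0, 0, 0, 0, -0.024]]}}

```text
t: 14.1
tcp_pos: [0.6019, 0.1059, 0.1103]
ee_rot: [3.137, 0.004, 2.652]
force: [-0.5, 1.9, 4.6]
grip_width: 0.0503
finger_force: 64.4
```

Call:
{"fn": "send_rows", "kwargs": {"series": [[0, 0, 0, 0, 0, 0], [0, 0, 0, 0, 0, 0]]}}

```text
t: 14.35
tcp_pos: [0.6019, 0.1058, 0.1101]
ee_rot: [3.137, 0.004, 2.648]
force: [-0.5, 2.9, 5.7]
grip_width: 0.0502
finger_force: 64.4
```

Run:
```python
from h import *
o=env.get_obs();print(o['wrist_torque'],o['ee_rot'],o['force'])
im=snap('top','t2.png');w=snap('wrist','w6.png')
print('pin',proj('wrist',[.6132,.0297,.084],o))
```

```text
[ 0.44210548  0.19014098 -0.00164209] [3.13727152 0.00412485 2.64842158] [-0.50423252  2.89933819  5.74400125]
pin [223.99245281 310.16887106]
```

Call:
{"fn": "send_rows", "kwargs": {"series": [[0, 0, -0.03, 0, 0, 0], [0, 0, -0.05, 0, 0, 0], [0, 0, -0.05, 0, 0, 0], [0, 0, -0.03, 0, 0, 0], [0, 0, 0, 0, 0, 0]]}}

```text
t: 15.08
tcp_pos: [0.6001, 0.1049, 0.1401]
ee_rot: [3.141, 0.001, 2.65]
force: [0.7, 0.0, -0.6]
grip_width: 0.0503
finger_force: 63.7
```

Call:
{"fn": "send_rows", "kwargs": {"series": [[0, 0, 0, 0, 0, 0], [0, 0, 0, 0, 0, 0], [0, 0, 0, 0, 0, 0]]}}

```text
t: 15.45
tcp_pos: [0.5993, 0.1048, 0.1389]
ee_rot: [-3.141, -0.001, 2.65]
force: [0.2, -0.2, -1.2]
grip_width: 0.0503
finger_force: 63.7
```

Run:
```python
from h import *
o=env.get_obs();print(o['t'],o['force'],o['wrist_torque'])
s=snap('scene','s3.png')
cv2.imwrite('pics/s3c.png',cv2.resize(s[150:290,300:480,::-1],None,fx=4,fy=4,interpolation=cv2.INTER_CUBIC))
```

```text
15.45 [ 0.19520408 -0.18675165 -1.21625397] [ 0.05508551 -0.03872094 -0.04487418]
```

View pics/s3c.png

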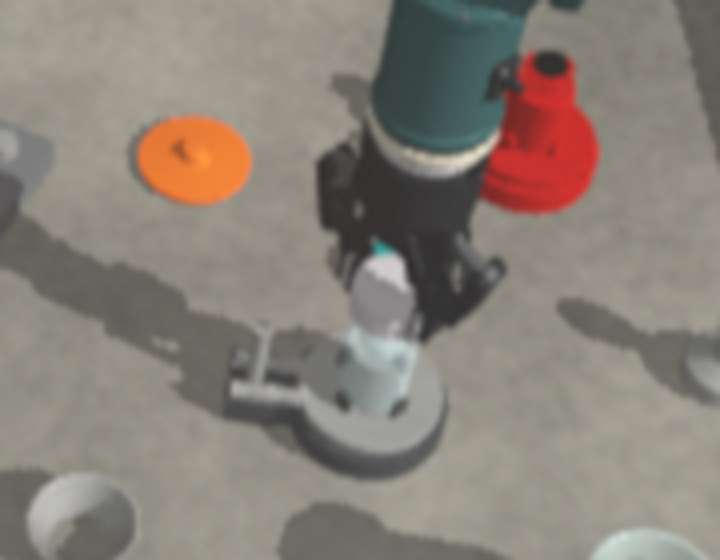

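The cap is held above the mouth with a gap of about 17 mm, the pin stands in the fork, and the bystanders in view are untouched.

```bash
python3 -c "
from station import env
print(env.finish_job())"
```

```text
the job is handed in; nothing more can be done
None
```

I handed the job in at about 15.5 s: the pin stands let go in the stand's hole, and the cap is unscrewed and held level and centred about 17 mm above the jar's mouth; no verdict came back.

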